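# Square a panel blank against the saw fence and its red length stop

### The job

Push the oak-faced board along the table until its long edge lies flush against the aluminium fence and, between the two stops, its end is up against the red stop. Only push it with the fingers: do not pick it up, and leave the other loose things on the table where they are. Finish with the hand clear of everything.

Things in the scene. Friction and masses are not known exactly. Their poses are not given: they have to be found in the camera images.
- board: oak-brown rectangular panel blank with white edges and a small blank paper label on top, lying flat and loose on the table: 100 (its x) x 150 (its y, the long way) x 18 mm high, about 0.2 kg. Origin: centre of its underside. It starts in front of the fence, crooked, clear of fence and stops, and is turned less than 30 degrees from lying parallel to the fence.
- fence: straight aluminium bar fixed to the table, 540 mm long (its y), 40 mm thick, 36 mm high. Origin: on the table surface under the middle of its working face; that flat upright face is the plane x = 0 of this frame and looks along the fence's -x, towards the robot. The bar occupies x from 0 to 40 mm. Its two fixing feet lie behind it (x 40 to 80 mm).
- red_stop: red length stop, a block fixed rigidly in front of the fence near one of its two ends (which end differs each time): 44 (its x) x 30 (its y) x 43 mm high, axes parallel to the fence's. Origin: on the table surface at the centre of the block, 22 mm in front of the fence face; its flat side faces are at y = +15 and -15 mm. A red tongue over the fence carries a black knob, up to 63 mm above the table. It does not yield.
- blue_stop: blue length stop, same shape and size as the red one, fixed near the other end of the fence. Not used. At the start there is at least 60 mm free along the fence between the board and either stop.
- tape_measure: yellow tape measure, loose, 66 x 66 x 38 mm high with a short steel lip; origin: centre of its underside. Bystander.
- marker: green marker pen with a black cap, loose, 100 (its x) x 16 x 16 mm; origin: centre of its underside. Bystander.
- mouse: black computer mouse, loose, 105 (its x) x 60 x 30 mm high; origin: centre of its underside. Bystander.
- glue: white glue bottle with a blue band and an orange cap, loose, upright, 48 mm diameter, 110 mm high; origin: centre of its underside. Bystander.
- edging_roll: dark brown ring of edge banding lying flat, loose, outer diameter 110, hole 72, 22 mm high; origin: centre of its underside. Bystander.
- offcut: white strip of board, loose, 35 (its x) x 130 (its y) x 18 mm high; origin: centre of its underside. Bystander.
- screwdriver: screwdriver with an orange handle, loose, 190 mm long along its x; origin: under its middle. Bystander.
Things that resemble listed ones, but are neither listed nor needed, are in the scene too. Several things look just like the red_stop: the one meant starts farthest to the robot's left.

How it is judged:
At the end, for the whole second after the job is handed in: The board lies flat and at rest between the stops, its long edge against the fence (its centre no more than 53.5 mm from the face, i.e. a gap of at most 3.5 mm, and parallel within 0.025 rad) and its end against the red stop (gap at most 3.5 mm) (x of board in the frame of fence between -0.0535 and 0.0535 m and angle between the x axis of board and the x axis of fence, either way round below 0.025 rad and y of board in the frame of red_stop between -0.0935 and 0.0935 m and y of board in the frame of fence between -0.175 and 0.175 m and height (world z) of board below 0.003 m and linear speed of board below 0.01 m/s); the robot touches nothing.
It fails at once if the board is lifted or tipped off the table (height (world z) of board above 0.01 m or angle between board's own z axis and vertical above 0.15 rad).
It fails at once if another loose thing is shifted by more than 20 mm (distance of any of tape_measure, marker, mouse, glue, edging_roll, offcut, screwdriver from where it was at the start of the episode above 0.02 m).
It also fails if it takes over 64 s, if anything falls off the work surface, if the arm or the gripper's body presses on something with over 40 N, if the wrist force passes 120 N, or if a joint passes its speed limit or range.

### The arm

A 6-joint arm with a two-finger parallel gripper is mounted at the origin on the work surface. World frame = base frame: x ahead of the robot, y to its left, z up, the work surface at z = 0. Lengths are in m, angles in rad, forces in N, time in s.
With the tool pointing down it reaches from about 0.375 to 0.975 m from the base axis. Payload 3.8 kg.
Tool frame: the origin (TCP) lies midway between the tips of the shut fingers; the grasp point (between the pads) lies 19 mm behind it; z points along the fingers, y is the line along which they close (so a half turn about z gives the same grasp; the last joint's range is limited). The gripper opens to 88 mm and grips with 3 to 60 N. Pads are 18 mm wide; open, the fingers measure 123 mm over their backs; the gripper's body (75 mm by 187 mm) begins 45 mm behind the grasp point.
Start: joints at [1.195, 0.264, 1.604, -0, 1.274, -0.037], TCP at [0.224, 0.637, 0.211] pointing down, gripper open.
Joint ranges: [-2.63, 2.63], [-0.94, 2.18], [0.31, 2.57], [-1.31, 4.45], [0, 2.66], [-2.55, 2.55]. Speed limits (rad/s): [2.57, 2.57, 3.14, 3.14, 3.14, 3.14].

### API

Orientations are given as a rotation vector (axis times angle).
In Python, from cell import manip, inverse_kinematics, cams, order gives the robot as it stands. Calls block until the motion is done:
- manip.move_pose(position, orientation): joint-space move of the TCP to a pose.
- manip.move_linear(position, rate=0.15, rot=None): straight line of the TCP; rot=None keeps the orientation; rate is the mean speed in m/s.
- manip.set_joints(angles): joint-space move.
- manip.set_gripper(opening, force=None): finger opening in m; force is the grip in N (None keeps the last); returns when the fingers have stopped.
- manip.dwell(seconds).
- inverse_kinematics(position, orientation): joint angles nearest the present ones, or None.
- manip.state(): the state.
- cams.capture(name): name is "scene" or "top" or "wrist"; returns a dict with "image" (420x560x3 uint8, blue, green, red), "z_map" (420x560 float32, m along the optical axis (not along the pixel's ray), 0 where there is no reading), "intrinsics" (3x3 intrinsics, pixels), "position" and "orientation" of the camera in the world; the wrist camera has in their place "T_tool_cam" (4x4, takes a point from camera to tool coordinates, whose origin is the TCP and whose axes are the flange's). Camera axes: x right, y down, z forward; pixel columns grow to the right and rows downward; lengths in m; the calibration is good to about 2 mm. The wrist camera is an equidistant fisheye: a pixel r from the principal point sees the ray r / f radians off the axis. A picture is of the moment at which its call begins: read the wrist's pose just before it.
A pose or a line that the arm cannot do raises manip.IKError and nothing moves.
- order.close_job(): hands the job in; it is judged then, once.
The state is a dict: "clock": time; "joint_pos": joint angles; "joint_velocities": joint speeds; "tau": joint torques, N m; "tool_pos": TCP position; "tcp_rot": TCP orientation; "contact_force": force on the tool from outside, world axes, zero at the start; "moment": the same for the moment, N m; "gripper_width": finger opening in m; "grasp_force": force on a finger pad.
Only numpy, scipy, OpenCV 4.12 (cv2) and the standard library are available. Lean on these libraries where they do the work, as an engineer would, in place of code of your own. Each camera call takes 0.05 s, during which the arm holds its last target. There are 200 camera calls.

## Working session

There is one attempt and no reset: what is moved stays moved. The work goes in short steps, each a Python script; the robot and the scene stay as the last script left them, time stands still between calls to the robot, and variables do not carry over. Pictures are saved under pics/ and viewed, at most 13 in all, crops included, and the job is handed in when it is done.

```bash
mkdir -p pics; ls
python3 - <<'E'
from cell import manip,cams
import cv2,numpy as np
for n in("top","scene"):
    c=cams.capture(n); cv2.imwrite(f"pics/{n}0.png",c["image"]); np.savez(f"{n}0.npz",**c)
    print(n,c["intrinsics"].tolist(),c["position"],c["orientation"])
print(manip.state())
E
```

```text
pics
top [[506.0552080351107, 0.0, 274.92119946310606], [0.0, 506.0552080351107, 209.72499132391894], [0.0, 0.0, 1.0]] [0.35072355 0.10035351 1.30000734] [-2.19089207  2.14450854 -0.11655837]
scene [[395.99812769630506, 0.0, 274.4721643398406], [0.0, 395.99812769630506, 207.26663235617832], [0.0, 0.0, 1.0]] [ 1.20725276 -0.33292772  0.60577912] [-1.96866048 -1.06055013  0.58873508]
{'clock': 0.1, 'joint_pos': array([ 1.19512046e+00,  2.64704864e-01,  1.60525219e+00, -2.99366391e-05,
        1.27367442e+00, -3.68884479e-02]), 'joint_velocities': array([-0.00070474,  0.00011375, -0.0030923 , -0.00015214,  0.00258793,
        0.00134073]), 'tau': array([ 7.28571176e-04, -5.03620541e+01, -3.58072722e+01,  7.32026738e-02,
        2.32669810e-02, -5.11417682e-05]), 'tool_pos': array([0.22407965, 0.63597963, 0.21018635]), 'tcp_rot': array([-0.52954511, -3.09624431,  0.00314349]), 'contact_force': array([-0.49516559,  0.05554876, -0.25891844]), 'moment': array([-0.00452587, -0.06151369,  0.01059622]), 'grasp_force': 0.0, 'gripper_width': 0.08816447947515424}
```

View pics/top0.png

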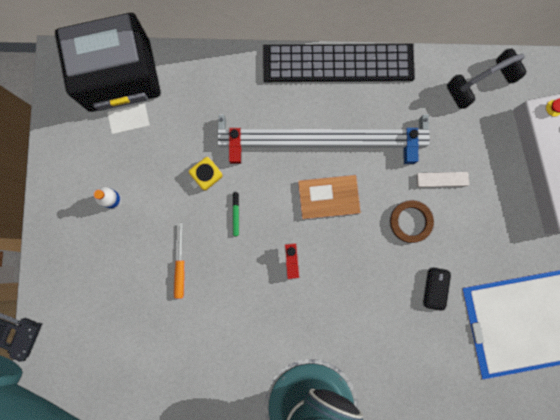

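View pics/scene0.png

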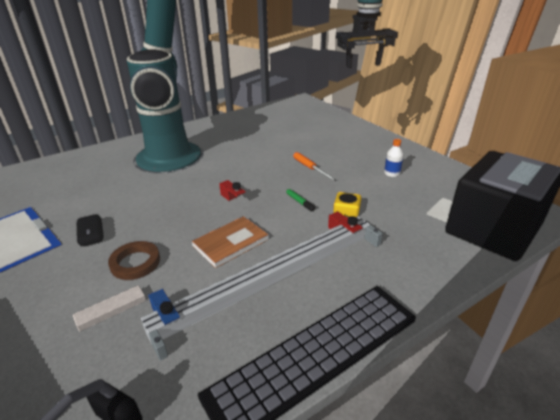

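The top view shows the board at (329,197), the fence along row ~138 from column 220 to 429, and the red stop meant at (235,145). The blue stop is at (412,145), the look-alike red block at (291,261) and the tape at (206,173). In the scene view the board lies clear in front of the fence.

```bash
cat > h.py <<'E'
import cv2,numpy as np
from scipy.spatial.transform import Rotation as R
def cast(c,px,z):
    px=np.atleast_2d(px).astype(float)
    d=np.c_[px,np.ones(len(px))]@np.linalg.inv(c["intrinsics"]).T@R.from_rotvec(c["orientation"]).as_matrix().T
    p=np.asarray(c["position"]); return p+d*((z-p[2])/d[:,2])[:,None]
def blob(c,lo,hi,near):
    hsv=cv2.cvtColor(c["image"],cv2.COLOR_BGR2HSV)
    m=cv2.inRange(hsv,np.array(lo),np.array(hi))
    m=cv2.morphologyEx(m,cv2.MORPH_CLOSE,np.ones((3,3)))
    cs,_=cv2.findContours(m,cv2.RETR_EXTERNAL,cv2.CHAIN_APPROX_NONE)
    cs=[k for k in cs if cv2.contourArea(k)>60]
    return min(cs,key=lambda k:np.linalg.norm(k.reshape(-1,2).mean(0)-near))
def rect(c,cnt,z):
    p=cast(c,cnt.reshape(-1,2),z)[:,:2]
    (o,s,a)=cv2.minAreaRect((p*1000).astype(np.float32)); return np.round(o,1),np.round(s,1),round(a,2)
def board(c,near=(329,197)): return rect(c,blob(c,(5,90,50),(20,255,255),near),.018)
def fence(c):
    # front edge of the bright top: strongest dark->bright step per column, between the stops
    g=cv2.cvtColor(c["image"],cv2.COLOR_BGR2GRAY).astype(float); P=[]
    for u in range(250,400,3):
        col=g[120:165,u]; d=np.diff(col); v=np.argmin(d[20:])+20; P.append((u,120+v+.5))
    P=np.array(P); vx,vy,x0,y0=cv2.fitLine(P.astype(np.float32),cv2.DIST_HUBER,0,.01,.01).ravel()
    return P,np.array([[u,y0+vy/vx*(u-x0)] for u in(250,400)])
E
python3 - <<'E'
from h import *
for n in ("top",):
    c=dict(np.load("top0.npz"))
    print(board(c)); P,L=fence(c); print(P[::6].tolist(),L.tolist()); q=cast(c,L,.036); q0=cast(c,L,0);print(q,q0)
    g=cv2.cvtColor(c["image"],cv2.COLOR_BGR2GRAY); print(g[125:160,300].tolist(),g[125:160,360].tolist())
    for near in((235,145),(291,261)):
        k=blob(c,(0,150,60),(6,255,255),near); print(near,rect(c,k,.043))
    print(rect(c,blob(c,(100,120,50),(125,255,255),(412,145)),.043))
    print(rect(c,blob(c,(22,120,80),(35,255,255),(206,173)),.038), cast(c,[[329,197]],.018), c["z_map"][197,329],c["z_map"][140,320],c["z_map"][230,330])
c=dict(np.load("scene0.npz")); print(board(c,(230,240)))
s=cv2.resize(dict(np.load("top0.npz"))["image"][115:245,190:440],None,fx=3,fy=3,interpolation=2); cv2.imwrite("pics/c1.png",s)
E
```

```text
(array([523.8, -37.1]), array([ 98.6, 148.3]), 6.96)
[[250.0, 144.5], [268.0, 144.5], [286.0, 144.5], [304.0, 144.5], [322.0, 144.5], [340.0, 144.5], [358.0, 144.5], [376.0, 144.5], [394.0, 144.5]] [[250.0, 144.5], [400.0, 144.5]]
[[ 0.65055755  0.16668213  0.036     ]
 [ 0.65893201 -0.21544     0.036     ]] [[ 0.65909708  0.16857123  0.        ]
 [ 0.66771005 -0.22443406  0.        ]]
[163, 162, 159, 169, 192, 201, 198, 169, 112, 118, 189, 208, 206, 187, 134, 122, 185, 208, 202, 165, 113, 100, 102, 107, 113, 109, 115, 146, 158, 163, 159, 159, 160, 163, 160] [163, 160, 158, 161, 175, 196, 197, 168, 111, 124, 184, 204, 199, 183, 131, 118, 185, 203, 196, 166, 117, 98, 96, 106, 108, 112, 121, 153, 164, 161, 163, 167, 166, 165, 166]
(235, 145) (array([645.6, 205.5]), array([85.3, 27.8]), 1.63)
(291, 261) (array([358. ,  56.8]), array([83., 27.]), 6.43)
(array([ 655.4, -240.3]), array([32.9, 91.2]), 89.52)
(array([574.5, 277.4]), array([67.2, 65.2]), 40.51) [[ 0.52252494 -0.03777216  0.018     ]] 1.2935829 1.293084 1.3031709
(array([525. , -38.4]), array([100.8, 149.5]), 7.1)
```

View pics/c1.png

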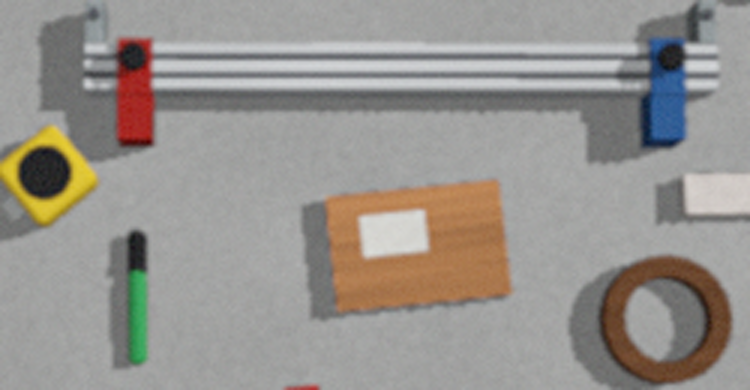

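Board 98.6 x 148.3 mm measured in both views at (0.524, -0.037), yaw 0.12. The fence face is about 131 mm ahead, yaw 0.022. The first move is to push with the open fingers squared to the fence.

```bash
cat >> h.py <<'E'
from cell import manip,cams
phi=0.022
n=np.array([np.cos(phi),np.sin(phi),0]); t=np.array([-np.sin(phi),np.cos(phi),0])
rot=np.pi*np.array([-np.sin(phi/2),np.cos(phi/2),0])
def face(y): return np.array([.6506-.022*(y-.1667),y,0])
def press(direction,dist,limit,step=.002):
    """creep along direction until the reaction passes limit; returns travel"""
    f0=np.array(manip.state()["contact_force"]); p0=np.array(manip.state()["tool_pos"]); s=0
    while s<dist:
        s+=step; manip.move_linear(p0+direction*s,rate=.03)
        st=manip.state(); f=-(st["contact_force"]-f0)@direction
        if f>limit: break
    print("press",round(s,4),"force",round(f,2),"tcp",np.round(st["tool_pos"],4),"t",round(st["clock"],1)); return s
E
python3 - <<'E'
from h import *
manip.move_pose([.445,-.04,.16],rot); st=manip.state(); print(st["joint_pos"].round(2),st["tool_pos"],st["clock"])
manip.move_linear([.445,-.04,.009],rate=.12)
print(manip.state()["contact_force"],manip.state()["tool_pos"])
p=np.array([.445,-.04,.009])
manip.move_linear(p+n*.085,rate=.06)
print(manip.state()["contact_force"],manip.state()["tool_pos"])
press(n,.03,6)
print(manip.state()["contact_force"])
c=cams.capture("top"); cv2.imwrite("pics/t1.png",c["image"]); print(board(c,(329,170)))
E
```

```text
[-0.14 -0.14  2.13  0.    1.15 -1.74] [ 0.44534875 -0.03955312  0.16016073] 2.625
[ 0.2786227   0.45764759 -0.47094094] [ 0.44581327 -0.04012509  0.0097232 ]
[ 0.12885261  1.17800829 -0.64932798] [ 0.52948198 -0.03811742  0.00890341]
press 0.03 force -0.1 tcp [ 0.5597 -0.0375  0.0089] t 9.3
[0.24595545 0.59663717 0.33994802]
(array([538.9, -77.3]), array([20.7, 63.9]), 1.24)
```

View pics/t1.png

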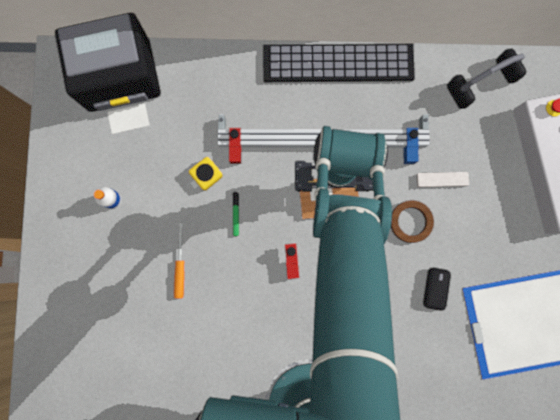

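The picture shows the hand at (335,185) over the board, whose brown near edge is still visible at (310,205). The open fingertips sit higher than the TCP and passed over the board. I'll lift, check, and then find the real tip height with a guarded descent.

```bash
cat >> h.py <<'E'
def feel(pmin,step=.0015,limit=3):
    """guarded descent from the present pose; returns the TCP height at table contact"""
    p=np.array(manip.state()["tool_pos"]); f0=manip.state()["contact_force"][2]
    while p[2]>pmin:
        p[2]-=step; manip.move_linear(p,rate=.03); f=manip.state()["contact_force"][2]-f0
        if f>limit: break
    print("feel z",round(p[2],4),"f",round(f,2),"t",manip.state()["clock"]); return p[2]
E
python3 - <<'E'
from h import *
p=np.array(manip.state()["tool_pos"])
manip.move_linear(p+[0,0,.06],rate=.15)
manip.move_linear([.445,-.05,.06],rate=.2)
manip.set_gripper(.05)
manip.move_linear([.445,-.05,.012],rate=.1)
z=feel(-.012)
manip.move_linear([.445,-.05,z+.004],rate=.03)
c=cams.capture("scene"); cv2.imwrite("pics/s2.png",c["image"][130:330,80:380].repeat(2,0).repeat(2,1)); print(board(c,(230,240)))
E
```

```text
feel z -0.0135 f -0.27 t 16.2667
(array([524.4, -38.5]), array([102.3, 149.6]), 7.47)
```

View pics/s2.png

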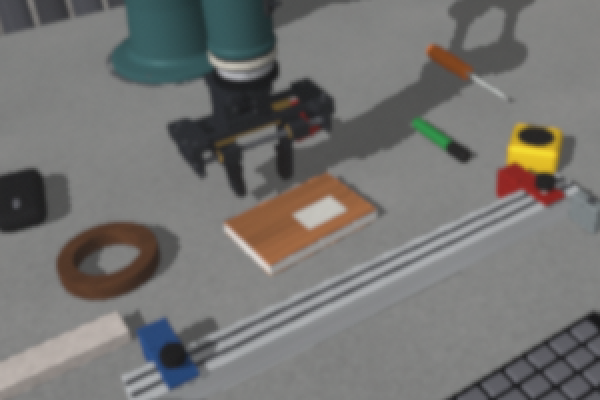

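The board hasn't moved (524, -38, yaw 0.13). The fingertips hang clear of the table at (237,190), because open fingers retract well above the TCP. I'll push with the fingers shut.

Run:
```python
from h import *
manip.move_linear([.443,-.035,.03],rate=.15)
manip.set_gripper(0.0)
manip.move_linear([.443,-.035,.007],rate=.1)
print(manip.state()["contact_force"],manip.state()["gripper_width"])
p=np.array([.443,-.035,.007])
manip.move_linear(p+n*.085,rate=.06)
st=manip.state();print(st["contact_force"],st["tool_pos"],st["clock"])
press(n,.026,6,step=.003)
c=cams.capture("scene"); cv2.imwrite("pics/s3.png",c["image"][130:330,80:380].repeat(2,0).repeat(2,1)); print(board(c,(230,240)))
```

```text
[-0.20976063 -0.29396618 -0.808958  ] 0.0005179344792721179
[ 0.74847666 -0.47730141 -0.46509667] [ 0.52753785 -0.03311841  0.00694723] 19.8083
press 0.027 force 0.89 tcp [ 0.5548 -0.0326  0.007 ] t 22.1
(array([501.1, -20. ]), array([143.8, 192. ]), 7.1)
```

View pics/s3.png

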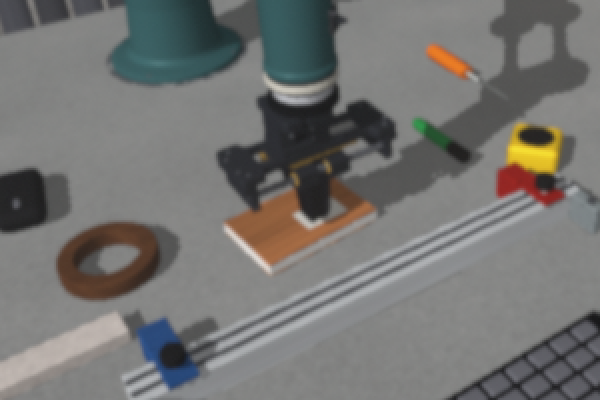

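The shut fingers are also above the board, at (313,215) in the crop, so the tips are higher than the reported TCP. I'll measure the tip from the depth image.

Run:
```python
from h import *
c=cams.capture("scene"); np.savez("s4.npz",**c)
T=R.from_rotvec(c["orientation"]).as_matrix(); K=np.linalg.inv(c["intrinsics"])
g=cv2.cvtColor(c["image"],cv2.COLOR_BGR2GRAY)
for v in range(210,252,2):
    for u in (232,236,240):
        z=c["z_map"][v,u]; p=np.asarray(c["position"])+T@(K@[u,v,1]*z); print(u,v,g[v,u],np.round(p,4),end=" | ")
    print()
st=manip.state(); print(st["tool_pos"],st["tcp_rot"])
w=cams.capture("wrist"); cv2.imwrite("pics/w4.png",w["image"]); print(w["T_tool_cam"])
```

```text
232 210 70 [ 0.5723 -0.0477  0.1272] | 236 210 56 [ 0.5456 -0.026   0.1032] | 240 210 48 [ 0.564  -0.025   0.1134] | 
232 212 61 [ 0.5734 -0.0486  0.123 ] | 236 212 46 [ 0.5759 -0.0405  0.1212] | 240 212 64 [ 0.5662 -0.0265  0.1099] | 
232 214 46 [ 0.5804 -0.0523  0.1234] | 236 214 45 [ 0.5852 -0.0453  0.1234] | 240 214 66 [ 0.5819 -0.0344  0.117 ] | 
232 216 45 [ 0.5862 -0.0553  0.1228] | 236 216 43 [ 0.5893 -0.0476  0.1216] | 240 216 44 [ 0.5827 -0.0352  0.1125] | 
232 218 43 [ 0.5912 -0.058   0.1218] | 236 218 40 [ 0.5886 -0.0478  0.116 ] | 240 218 36 [ 0.5613 -0.0255  0.0904] | 
232 220 40 [ 0.5895 -0.0578  0.1155] | 236 220 40 [ 0.5899 -0.0488  0.112 ] | 240 220 35 [ 0.5599 -0.0253  0.0839] | 
232 222 40 [ 0.5888 -0.0579  0.1099] | 236 222 38 [ 0.589  -0.0489  0.1062] | 240 222 34 [ 0.5631 -0.0272  0.0811] | 
232 224 39 [ 0.5917 -0.0597  0.1072] | 236 224 36 [ 0.5631 -0.0374  0.0799] | 240 224 36 [ 0.5642 -0.0282  0.0767] | 
232 226 36 [ 0.567  -0.0493  0.0819] | 236 226 35 [ 0.5641 -0.0384  0.0755] | 240 226 35 [ 0.5644 -0.0288  0.0714] | 
232 228 36 [ 0.5655 -0.0491  0.0754] |
[... 1053 characters left out ...]
1 -0.0502  0.0184] | 236 246 120 [ 0.5629 -0.0429  0.0189] | 240 246 119 [ 0.5674 -0.0349  0.0182] | 
232 248 118 [ 0.5632 -0.0534  0.0182] | 236 248 120 [ 0.5679 -0.0456  0.0178] | 240 248 118 [ 0.574  -0.0385  0.0186] | 
232 250 120 [ 0.5717 -0.0577  0.0203] | 236 250 116 [ 0.5732 -0.0485  0.0169] | 240 250 147 [ 0.5772 -0.0404  0.0158] | 
[ 0.55453688 -0.03252322  0.00692372] [ 3.45488960e-02 -3.14132834e+00 -4.03108432e-05]
[[ 1.08079372e-04 -9.52048314e-01 -3.05947702e-01  8.09857441e-02]
 [ 9.99999985e-01  6.14660284e-05  1.61990895e-04 -3.61585927e-04]
 [-1.35417768e-04 -3.05947715e-01  9.52048306e-01 -1.72322031e-01]
 [ 0.00000000e+00  0.00000000e+00  0.00000000e+00  1.00000000e+00]]
```

View pics/w4.png

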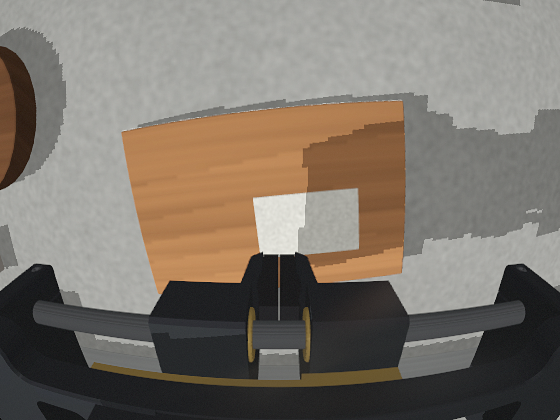

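Depth puts the fingertips at z≈0.038 when the reported TCP is at 0.007, with the front face at x≈0.564 as expected. The arm therefore rides about 31 mm high. The wrist view shows the board untouched, with the fingertips at (278,258) above its label. I'll confirm the offset by touching the table behind the board, then push with the corrected height.

Run:
```python
from h import *
p=np.array(manip.state()["tool_pos"])
manip.move_linear([.443,-.035,.007],rate=.2)
manip.move_linear([.443,-.035,-.018],rate=.1)
z=feel(-.037,step=.002)
if z>-.036 and z<-.02:
    z+=.007; p=np.array([.443,-.035,z])
    manip.move_linear(p,rate=.05)
    manip.move_linear(p+n*.085,rate=.06)
    st=manip.state();print(st["contact_force"],st["tool_pos"],st["clock"])
    press(n,.026,6,step=.003)
c=cams.capture("scene"); cv2.imwrite("pics/s5.png",c["image"][130:330,80:380].repeat(2,0).repeat(2,1)); print(board(c,(230,240)))
```

```text
feel z -0.0284 f 17.73 t 24.5667
[-0.23113969 -0.01860373  0.82241131] [ 0.52807428 -0.033161   -0.02125345] 26.425
press 0.021 force 8.51 tcp [ 0.5462 -0.0327 -0.0217] t 28.2
(array([594.4, -42.3]), array([ 85.6, 149.6]), 1.33)
```

View pics/s5.png

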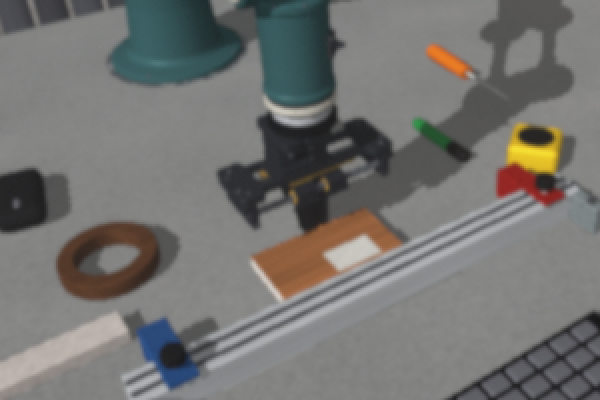

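The board is flush on the fence: contact came at TCP x 0.546, as predicted. Next I'll slide it along to the red stop by its right end.

Run:
```python
from h import *
p=np.array(manip.state()["tool_pos"]); z=-.0215
manip.move_linear([.53,-.034,z],rate=.1)
manip.move_linear([.53,-.06,.012],rate=.2)
s=face(-.16)-n*.037; s[1]=-.16
manip.move_linear([s[0],s[1],.012],rate=.2)
manip.move_linear([s[0],s[1],z],rate=.1)
s[2]=z
print(manip.state()["contact_force"])
manip.move_linear(s+t*.165,rate=.06)
st=manip.state();print(st["contact_force"],st["tool_pos"],st["clock"])
press(t,.032,8,step=.003)
c=cams.capture("scene"); cv2.imwrite("pics/s6.png",c["image"][130:330,80:380].repeat(2,0).repeat(2,1)); print(board(c,(280,220)))
```

```text
[-0.58756729 -0.26565522  0.4349333 ]
[-0.13179397 -0.76815522 -0.70669493] [ 0.61717744  0.00488872 -0.02150804] 33.1333
press 0.021 force 15.02 tcp [ 0.616   0.0217 -0.0215] t 34.9
(array([588.5, 113.6]), array([ 91.9, 152.9]), 0.35)
```

View pics/s6.png

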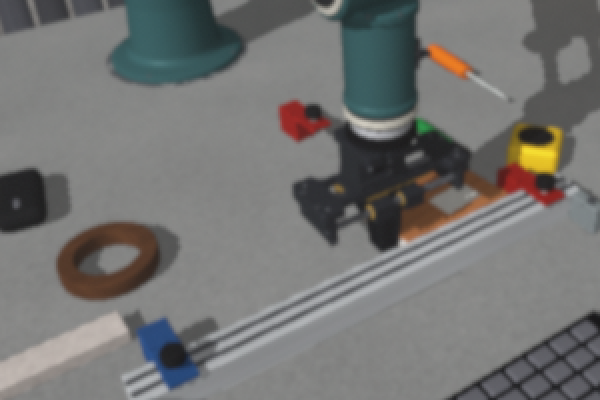

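The board hit the red stop at TCP y 0.0217 (predicted 0.023). Now I'll re-press the long edge, re-press the end, retreat and check.

Run:
```python
from h import *
z=-.0215
p=np.array(manip.state()["tool_pos"])
manip.move_linear(p-t*.012,rate=.1)
manip.move_linear(p-t*.012+[0,0,.035],rate=.15)
manip.move_linear([.515,.10,.0135],rate=.2)
manip.move_linear([.515,.10,z],rate=.1)
manip.move_linear([.532,.1004,z],rate=.06)
press(n,.024,10,step=.002)
q=np.array(manip.state()["tool_pos"])
manip.move_linear(q-n*.02,rate=.1)
manip.move_linear(q-n*.02+[0,0,.035],rate=.15)
a=p-t*.012
manip.move_linear([a[0],a[1],.0135],rate=.2)
manip.move_linear(a,rate=.1)
press(t,.022,8,step=.002)
p=np.array(manip.state()["tool_pos"])
manip.move_linear(p-t*.025,rate=.1)
manip.move_linear(p-t*.025+[0,0,.12],rate=.15)
manip.move_linear([.42,-.2,.12],rate=.25)
c=cams.capture("top"); cv2.imwrite("pics/t7.png",c["image"]); b=board(c,(270,165)); P,L=fence(c)
print(b,[rect(c,blob(c,(0,150,60),(6,255,255),x),.043) for x in((235,145),)],manip.state()["clock"])
y=b[0][1]/1000; print("centre to face",(face(y)[:2]-b[0]/1000)@n[:2])
cv2.imwrite("pics/c7.png",cv2.resize(c["image"][110:240,190:390],None,fx=4,fy=4,interpolation=2))
```

```text
press 0.008 force 11.41 tcp [ 0.5365  0.1009 -0.0219] t 38.4
press 0.014 force 9.18 tcp [ 0.6146  0.0221 -0.0223] t 42.2
(array([595.5, 113.3]), array([102.1, 152.5]), 5.09) [(array([645.6, 205.5]), array([85.4, 27.8]), 1.77)] 44.9167
centre to face 0.05626118204767066
```

View pics/c7.png

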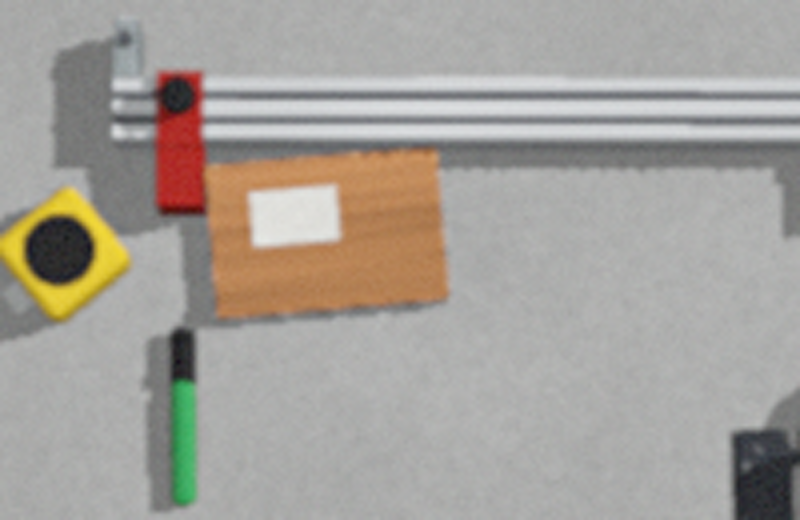

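The crop shows the end on the red stop at (205,190), but the board's left end stands about 7 mm off the fence and the board is yawed about 4°. The centre push had jammed. I'll press the near edge close to the stop end.

Run:
```python
from h import *
z=-.0215
manip.move_linear([.505,.155,.05],rate=.3)
manip.move_linear([.505,.155,z],rate=.15)
manip.move_linear([.529,.1555,z],rate=.08)
press(n,.018,15,step=.003)
q=np.array(manip.state()["tool_pos"])
manip.move_linear(q-n*.02,rate=.15)
manip.move_linear(q-n*.02+[0,0,.1],rate=.25)
manip.move_linear([.42,-.15,.1],rate=.35)
c=cams.capture("top"); b=board(c,(270,165))
print(b,manip.state()["clock"])
y=b[0][1]/1000; print("centre to face",(face(y)[:2]-b[0]/1000)@n[:2])
cv2.imwrite("pics/c8.png",cv2.resize(c["image"][110:240,190:390],None,fx=4,fy=4,interpolation=2))
```

```text
press 0.018 force 13.36 tcp [ 0.5423  0.1557 -0.0217] t 48.9
(array([601.2, 108.3]), array([ 96.6, 147.1]), 1.25) 50.9167
centre to face 0.05067253477310932
```

View pics/c8.png

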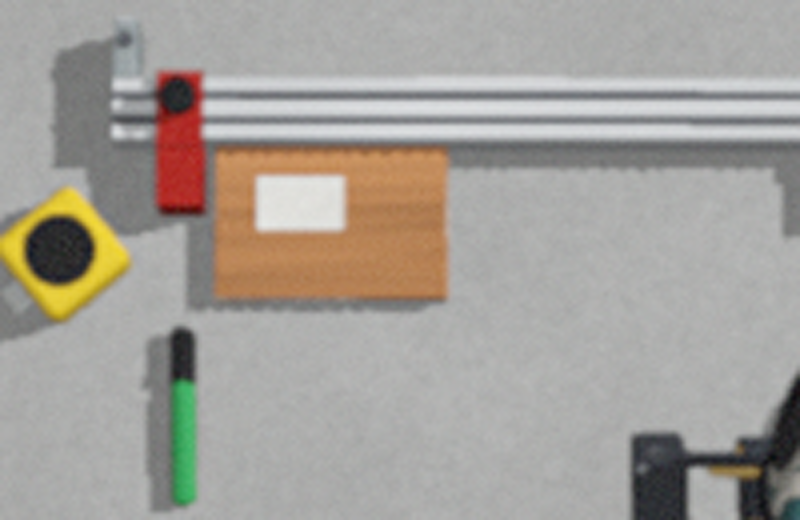

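The board is now flush with the fence and parallel (centre 50.7 mm from the face), but its end is about 6 mm off the stop. I'll give a short gentle end push through the centreline.

Run:
```python
from h import *
z=-.0215
manip.move_linear([.602,-.008,.03],rate=.3)
manip.move_linear([.602,-.008,z],rate=.15)
manip.move_linear([.6015,.016,z],rate=.06)
press(t,.011,5,step=.0015)
q=np.array(manip.state()["tool_pos"])
manip.move_linear(q-t*.02,rate=.15)
manip.move_linear(q-t*.02+[0,0,.08],rate=.3)
manip.move_linear([.45,-.1,.08],rate=.35)
c=cams.capture("top"); b=board(c,(270,165))
print(b,manip.state()["clock"])
y=b[0][1]/1000; print("centre to face",(face(y)[:2]-b[0]/1000)@n[:2])
cv2.imwrite("pics/c9.png",cv2.resize(c["image"][110:240,190:390],None,fx=4,fy=4,interpolation=2))
```

```text
press 0.0105 force 7.66 tcp [ 0.6013  0.0253 -0.0213] t 54.7
(array([602. , 117.6]), array([ 99.1, 149.6]), 0.94) 56.1
centre to face 0.049668177876504
```

View pics/c9.png

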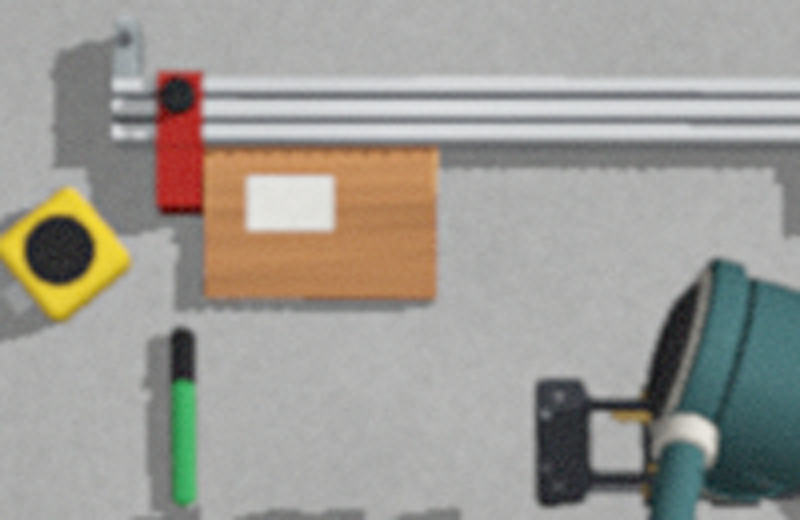

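The board is flush with the fence and its end is on the red stop at (204,180). The hand is clear and the neighbours haven't moved.

```bash
python3 -c "
from cell import order
print(order.close_job())"
```

```text
the job is handed in; nothing more can be done
None
```

The board lies flush against the fence with its end on the red stop, the hand is clear, and I handed the job in at about 56 s; the system gave no verdict.

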